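Candle a painted porcelain ball on its tray

ROBOT

A 6-joint arm with a two-finger parallel gripper is mounted at the origin on the work surface. World frame = base frame: x ahead of the robot, y to its left, z up, the work surface at z = 0. Lengths are in m, angles in degrees, forces in N, time in s.
With the tool pointing down it reaches from about 0.375 to 0.9 m from the base axis. Payload 3.1 kg.
Tool frame: the origin (TCP) lies at the very end of the fingers, on their centre line; the grasp point (between the pads) lies 19 mm behind it; z points along the fingers, y is the direction in which the jaws open and shut (so a half turn about z gives the same grasp; the last joint's range is limited). The gripper opens to 87 mm and grips with 3 to 60 N. Pads are 19 mm wide; open, the fingers measure 117 mm over their backs; the gripper's body (75 mm by 190 mm) begins 51 mm behind the grasp point.
Start: joints at [60.991, 30.224, 82.088, -0, 67.689, -10.227], TCP at [0.201, 0.592, 0.223] pointing down, gripper open.
Joint ranges: [-176.69, 176.69], [-43.24, 126.21], [12.49, 139.97], [-82, 262], [0, 151.66], [-163.58, 163.58]. Speed limits (degrees/s): [159.86, 159.86, 180, 180, 180, 180].

INTERFACE

Orientations are given as a 3x3 rotation matrix whose columns are the frame's x, y, z axes.
In Python, from rig import readout, capture, camera_model, bot, spot_in, regions_of gives the robot as it stands.
- The arm moves only by the tool send_rows, never from a script. Its argument "moves" is a list that holds one entry, the list of rows, each a list of 7 numbers: the turn, a rotation vector about the tool's x, y, z in degrees, then the shift along the tool's x, y, z in cm, then the opening, from -1 (shut) to 1 (fully open). A call has exactly 5 rows; each row shifts and turns the commanded pose from where the row before left it, along the tool's axes as they then stand; what a row does not reach is not made up. A row lasts 1/10 s, in which the tool goes at most 50 mm and 8.59 degrees, less where a joint would pass 70% of its speed; a pose out of reach is approached as far as the arm can. A call with a gripper value outside its range is refused whole. The fingers move at their own pace and stop on an object; the grip force is fixed at half the most. Time passes only in rows, so rows that do not move let the fingers close, or fill a call up. It gives the time, the measured TCP pose, the force and the opening at its end, in the units of the state.
- readout.read_state(): the state, without advancing time (a new reading comes with each control period).
- capture(name): name is "side" or "top"; returns the picture (384x512x3 uint8, blue, green, red); there is no depth.
- camera_model(name): a dict with "camera_matrix" (3x3 intrinsics, pixels), "k1" (the pictures are not rectified: a ray, as slopes to the right and down, at radius r is drawn at 1 + k1 r^2 times it, then the intrinsics apply), "pose" (4x4, takes a point from camera to world coordinates). Camera axes: x right, y up, looking along -z (the intrinsics and any distortion apply to the point x, -y, -z); pixel columns grow to the right and rows downward; lengths in m; the calibration is good to about 2 mm. A picture is of the moment at which its call begins. camera_model takes no time and is no camera call.
- bot.hand_in(): hands the job in, once; it reports no verdict.
Trained networks look in the newest picture that a camera, given by its name, has taken for a name from the list of things; names that differ only in an ending like _2 or _b are one class to them, and where a whole thing is asked for, a point or a joint stands for the part that bears it (a point fixed in the world has none). Each returns a list of dicts, best first, with "p" (0 to 1); they miss things now and then, are a little off and sometimes report something else, mostly with a low value. They report only what shows in the picture. A call takes as long as a camera call. They do not tell look-alikes from the thing itself.
- spot_in(camera, thing): "location" ([x, y, z] in m, in world coordinates, good to about 4 mm: the middle of the surface that is visible of it).
- regions_of(camera, thing): "mask" (384x512 bool, what is visible of it).
The state is a dict: "time_s": time; "joint_positions": joint angles; "qvel": joint speeds; "tau": joint torques, N m; "position": TCP position; "tcp_rot": TCP orientation; "force": force on the tool from outside, world axes, zero at the start; "moment": the same for the moment, N m; "opening": opening from 0.0 (shut) to 1.0 (fully open).
Only numpy, scipy, OpenCV 4.12 (cv2) and the standard library are available. Lean on these libraries where they do the work, as an engineer would, in place of code of your own. Each camera call takes 0.05 s, during which the arm holds its last target. There are 200 camera calls.

TASK

Take the red-painted porcelain ball out of its drying ring, lower it into the round brass pocket of the wooden tray and only then let go of it. Pick the tray up by its upright wooden grip, without tipping it so that the ball stays in its pocket, and finish while holding it level and still with the pocket centred over the round light of the candling lamp, a few centimetres clear of it, held by the gripper alone. Leave the blue-painted ball, the water bowl, the paint jar and the red paint box where they are.

Things in the scene. Friction and masses are not known exactly. Their poses are not given: they have to be found in the camera images.
- red_ball_center (a point): centre of the red-painted ball: a white hollow porcelain ball, 56 mm in diameter, about 60 g, with a red band round its upper half and a red cap; it stands loose in one of the two drying rings, its centre about 48 mm above the table. Grip it at its centre or a little above; 20 to 40 N is ample
- red_ball: the same red-painted ball (origin at its centre)
- blue_ball_center (a point): centre of the blue-painted ball, same size, with blue bands; it stands in the other drying ring and is to be left alone
- ring_a: drying ring, light wood, fixed: a foot disc 68 mm in diameter and 6 mm thick with an upright tube on it, 45 mm outside and 34 mm inside diameter, whose top is 26 mm above the table; a ball sits on the tube's mouth. Origin at the centre of its underside. Either ball may stand in it
- ring_b: the other drying ring, alike; the two are 10 cm or more apart
- tray: dark wooden tray, loose, about 0.26 kg: a flat board 190 x 84 x 6 mm lying on the table. x runs along it towards the pocket, y across, z up. Origin on the underside below the middle of the grip; the board spans x = -70 to +120 mm. On it stand the grip fin, the brass pocket and, at the tail, a pale counterweight block (20 mm high), so that it about balances at the grip
- tray_grip (a point): where to grasp the tray: a pale wooden fin 14 mm thick (tray's y), 32 mm long (tray's x), top 78 mm above the tray's underside; this point is on its centre line, 60 mm above the underside. Axes as the tray's. Grasp from above, fingers closing along the tray's y, firmly (60 N or more) so that the tray does not sag
- tray_pocket (a point): where a seated ball's centre lies: x = +80 mm, y = 0 from the tray's origin, 38 mm above its underside; axes as the tray's. The pocket is a brass collar, bore 34 mm, outside 45 mm, top 16 mm above the underside, open right through. A ball set down within 8 mm of centre rolls home; it rolls out at about 35 degrees of tilt. Fingers closing along the tray's y stay clear of the fin
- lamp: candling lamp, fixed: a round black body 72 mm in diameter at the foot and 62 mm above, 45 mm high, with a pale yellow light 46 mm in diameter facing straight up. Origin at the centre of its underside
- lamp_lens (a point): centre of the lamp's light, at the lamp's top, 45 mm above the table
- water_bowl: white bowl, 100 mm across the rim, 40 mm high; bystander. Origin at the centre of its underside
- paint_jar: white jar with an orange cap, 44 mm in diameter, 45 mm high; bystander. Origin at the centre of its underside
- paint_box: red paint box with small coloured pans on top, 55 x 90 x 18 mm; bystander. Origin at the centre of its underside
Not all that is in view belongs to the job. What is shaped like the red_ball but green or purple is not meant.

How it is judged (in metres and radians):
On the way, in this order (a step that is already met when the one before it is completed fails the run):
1. the red ball is lowered into the tray's pocket while still in the fingers (distance between red_ball_center and tray_pocket below 0.012 m and contact force between the fingers and red_ball above 0.3 N), for 0.05 s.
2. the red ball is let go, seated in the pocket, the tray on the table (distance between red_ball_center and tray_pocket below 0.006 m and contact force between the fingers and red_ball below 0.1 N and height (world z) of tray below 0.01 m), for 0.2 s.
3. the tray is lifted in the fingers with the ball in its pocket (height (world z) of tray above 0.03 m and distance between red_ball_center and tray_pocket below 0.008 m and contact force between the fingers and tray above 1 N), for 0.2 s.
At the end, for the whole second after the job is handed in: gripper holds the tray still, tilted under 7 degrees, red ball within 8 mm of its seat, pocket within 15 mm of the lamp light's centre seen from above, tray underside 12 to 90 mm above the light, not touching the lamp, neither fingers nor arm touching the ball (horizontal distance between tray_pocket and lamp_lens below 0.015 m and z of tray in the frame of lamp_lens between 0.012 and 0.09 m and angle between tray's own z axis and vertical below 0.12 rad and distance between red_ball_center and tray_pocket below 0.008 m and linear speed of tray below 0.02 m/s and angular speed of tray below 0.15 rad/s and contact force between the fingers and tray above 1 N and contact force between each of the fingers, the arm and red_ball below 0.1 N and contact force between tray and lamp below 0.1 N); the arm keeps its last pose, push and grip.
It fails at once if the tray is tipped by more than 20 degrees (angle between tray's own z axis and vertical above 0.35 rad).
It fails at once if the blue ball is disturbed (moved 20 mm) (distance of blue_ball_center from where it was at the start of the episode above 0.02 m).
It fails at once if the water bowl is displaced (30 mm) (distance of water_bowl from where it was at the start of the episode above 0.03 m).
It fails at once if the paint jar is displaced (30 mm) (distance of paint_jar from where it was at the start of the episode above 0.03 m).
It fails at once if the paint box is displaced (30 mm) (distance of paint_box from where it was at the start of the episode above 0.03 m).
It also fails if it takes over 61 s, if anything falls off the work surface, if the arm or the gripper's body presses on something with over 40 N, if the wrist force passes 120 N, or if a joint passes its speed limit or range.

## Working session

There is one attempt and no reset: what is moved stays moved. The work goes in short steps, Python scripts to look and compute and a tool call to move; the robot and the scene stay as the last step left them, time stands still between calls to the robot, and variables do not carry over. Pictures are saved under pics/ and viewed, about 8 in all and at most 12, crops included, and the job is handed in when it is done.

Besides the shell and the picture viewer there is one more tool, called after "Call:" in YAML: its name, and indented under it one key for each argument. send_rows: Moves the arm, as the interface text tells. Its arguments: {"type":"object","properties":{"moves":{"type":"array","items":{"type":"array","items":{"type":"array","items":{"type":"number"}}}}},"required":["moves"]}

```bash
ls; mkdir -p pics
python3 - <<'E'
from rig import readout, capture, camera_model, bot, spot_in, regions_of
import cv2, numpy as np
s=readout.read_state(); print(s)
for c in("side","top"):
    im=capture(c); cv2.imwrite(f"pics/{c}0.png",im)
    m=camera_model(c); print(c,np.round(m["camera_matrix"],1).tolist(),m["k1"],np.round(m["pose"],3).tolist())
    for t in ["red_ball","ring_a","tray","tray_grip","tray_pocket","lamp","lamp_lens","water_bowl","paint_jar","paint_box"]:
        print(t,[(np.round(d["location"],3).tolist(),round(d["p"],2)) for d in spot_in(c,t)][:5])
E
```

```text
pics
{'time_s': 0.0, 'joint_positions': array([ 6.09910937e+01,  3.02781295e+01,  8.21577318e+01,  5.63945175e-04,
        6.76899832e+01, -1.02288834e+01]), 'qvel': array([-0.08675808,  0.04148385,  0.03510163,  0.01333119, -0.01545397,
       -0.07784075]), 'tau': array([-1.07222811e-03, -4.40037954e+01, -1.76596802e+01,  6.33649249e-02,
        5.80900535e-02, -1.55039261e-04]), 'position': array([0.20082645, 0.59106513, 0.22157315]), 'tcp_rot': array([[-9.46760146e-01,  3.21937999e-01, -1.07309706e-03],
       [ 3.21939540e-01,  9.46758290e-01, -1.91643167e-03],
       [ 3.98991360e-04, -2.15987350e-03, -9.99997588e-01]]), 'force': array([ 0.51955487, -0.09220699, -0.91313685]), 'moment': array([-0.00821235, -0.00838483,  0.01809336]), 'opening': 1.0011772086223918}
side [[400.5, 0.0, 248.9], [0.0, 400.5, 194.3], [0.0, 0.0, 1.0]] -0.10794980092783323 [[-0.97, 0.118, -0.211, 0.381], [-0.24, -0.553, 0.797, 0.707], [-0.023, 0.824, 0.565, 0.577], [0.0, 0.0, 0.0, 1.0]]
red_ball [([0.629, -0.209, 0.06], 0.89), ([0.548, -0.123, 0.04], 0.83), ([0.568, -0.319, 0.042], 0.66), ([0.727, -0.2
[... 601 characters left out ...]
026, 0.985, -0.169, 0.385], [-1.0, 0.026, -0.005, 0.018], [-0.0, 0.169, 0.986, 1.122], [0.0, 0.0, 0.0, 1.0]]
red_ball [([0.723, -0.228, 0.048], 0.97), ([0.551, -0.129, 0.047], 0.91), ([0.567, -0.33, 0.05], 0.86), ([0.628, -0.23, 0.065], 0.75)]
ring_a [([0.445, -0.253, 0.01], 0.83), ([0.611, -0.211, 0.009], 0.7)]
tray [([0.493, 0.035, 0.002], 0.79), ([0.372, 0.22, 0.046], 0.21)]
tray_grip [([0.491, 0.031, 0.008], 0.88)]
tray_pocket [([0.494, 0.028, 0.009], 0.92)]
lamp [([0.56, 0.302, 0.045], 0.91), ([0.493, 0.028, 0.007], 0.6)]
lamp_lens [([0.559, 0.303, 0.043], 0.86)]
water_bowl [([0.75, 0.108, 0.019], 0.95)]
paint_jar [([0.372, 0.224, 0.045], 0.79)]
paint_box [([0.726, -0.113, 0.021], 0.6)]
```

View pics/top0.png

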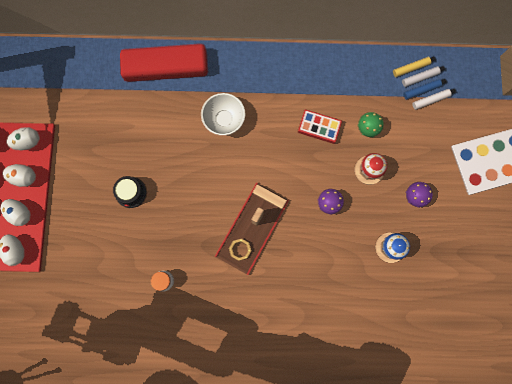

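View pics/side0.png

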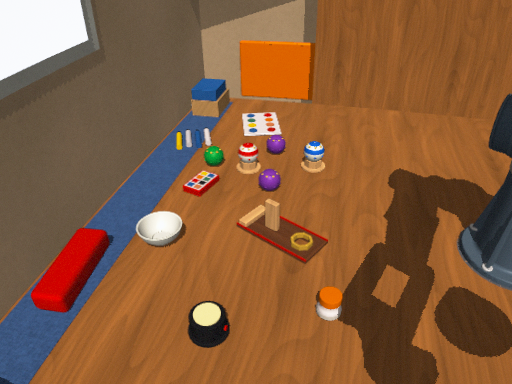

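```bash
cat > h.py <<'E'
from rig import readout, capture, camera_model, bot, spot_in, regions_of
import cv2, numpy as np
from scipy.optimize import minimize
CM={c:camera_model(c) for c in("side","top")}
def proj(c,P):
    m=CM[c]; T=np.linalg.inv(m["pose"]); q=np.atleast_2d(P)@T[:3,:3].T+T[:3,3]; q=q*[1,-1,-1]
    return cv2.projectPoints(q.reshape(-1,1,3),np.zeros(3),np.zeros(3),m["camera_matrix"],np.array([m["k1"],0,0,0]))[0][:,0]
def box(x0,x1,y0,y1,z0,z1): return np.array([[x,y,z] for x in(x0,x1) for y in(y0,y1) for z in(z0,z1)],float)
def cyl(r,z,x=0,y=0): a=np.linspace(0,2*np.pi,40); return np.c_[x+r*np.cos(a),y+r*np.sin(a),0*a+z]
u=np.random.default_rng(0).normal(size=(1500,3)); SPH=.028*u/np.linalg.norm(u,axis=1)[:,None]
TRAY=[box(-.07,.12,-.042,.042,0,.006),box(-.016,.016,-.007,.007,.006,.078),box(-.068,-.048,-.035,.035,.006,.02),np.r_[cyl(.0225,.006,.08),cyl(.0225,.016,.08)]]
BALL=[SPH]; LAMP=[np.r_[cyl(.036,0),cyl(.031,.045)]]; LENS=[cyl(.023,.045)]
def at(P,x,y,yaw=0,z=0):
    c,s=np.cos(yaw),np.sin(yaw); return P@np.array([[c,s,0],[-s,c,0],[0,0,1]])+[x,y,z]
def draw(c,parts,p,z=0,S=4):
    im=np.zeros((384*S,512*S),np.uint8)
    for P in parts:
        q=(proj(c,at(P,*p,z=z))+.5)*S
        cv2.fillConvexPoly(im,cv2.convexHull(q.astype(np.float32)).astype(np.int32),255)
    return cv2.resize(im,(512,384),interpolation=cv2.INTER_AREA)/255.
def fit(masks,parts,p0,z=0):
    n=len(p0); sc=np.array([.01,.01,.1][:n])
    def cost(d):
        e=0
        for c,m in masks.items():
            r=draw(c,parts,p0+d*sc,z); e+=1-np.minimum(r,m).sum()/np.maximum(r,m).sum()
        return e/len(masks)
    r=minimize(cost,np.zeros(n),method="Nelder-Mead",options=dict(initial_simplex=np.r_[[np.zeros(n)],np.eye(n)],xatol=.01,fatol=1e-4))
    return p0+r.x*sc,r.fun
def best(c,thing,p,z):
    q=proj(c,[[p[0],p[1],z]])[0]
    l=[d["mask"] for d in regions_of(c,thing)]
    if not l: return None
    dist=[np.hypot(*(np.array([np.nonzero(m)[1].mean(),np.nonzero(m)[0].mean()])-q)) for m in l]
    i=int(np.argmin(dist)); print(c,thing,len(l),"px off",round(dist[i],1),"area",l[i].sum()); return l[i].astype(float)
E
python3 - <<'E'
from h import *
ims={c:capture(c) for c in CM}
for name,parts,p0,z in [("red_ball",BALL,[.622,-.215],.048),("blue_ball_center",BALL,[.448,-.255],.048),("lamp",LAMP,[.56,.31],0),("tray",TRAY,[.52,.01,2.0],0)]:
    p0=np.array(p0); ms={c:best(c,name,p0,z) for c in CM}; ms={c:m for c,m in ms.items() if m is not None}
    for c in ms:
        p,f=fit({c:ms[c]},parts,p0,z); print(name,c,np.round(p,4),round(f,3))
    p,f=fit(ms,parts,p0,z); print(name,"both",np.round(p,4),round(f,3))
    for c in ims:
        m=(draw(c,parts,p,z)>.5).astype(np.uint8)
        cv2.drawContours(ims[c],cv2.findContours(m,cv2.RETR_EXTERNAL,cv2.CHAIN_APPROX_NONE)[0],-1,(255,255,0),1)
a=cv2.resize(ims["top"][100:290,100:430],None,fx=2.4,fy=2.4,interpolation=cv2.INTER_CUBIC)[:456,:792]
cv2.imwrite("pics/fit_top.png",a)
cv2.imwrite("pics/fit_side.png",cv2.resize(ims["side"][125:355,150:400],None,fx=2.5,fy=2.5,interpolation=cv2.INTER_CUBIC))
E
```

```text
side red_ball 4 px off 3.8 area 341
top red_ball 4 px off 7.5 area 508
red_ball side [ 0.6303 -0.2339] 0.061
red_ball top [ 0.6279 -0.2306] 0.065
red_ball both [ 0.6286 -0.2307] 0.086
top blue_ball_center 1 px off 10.4 area 583
blue_ball_center top [ 0.4523 -0.2771] 0.06
blue_ball_center both [ 0.4523 -0.2771] 0.06
side lamp 1 px off 7.2 area 1615
top lamp 1 px off 2.5 area 829
lamp side [0.5643 0.3101] 0.055
lamp top [0.5621 0.3107] 0.076
lamp both [0.5629 0.3114] 0.073
side tray 2 px off 13.0 area 2605
top tray 1 px off 17.0 area 3165
tray side [0.5109 0.0189 2.6612] 0.073
tray top [0.51   0.0211 2.6618] 0.072
tray both [0.5106 0.0201 2.662 ] 0.078
```

View pics/fit_top.png

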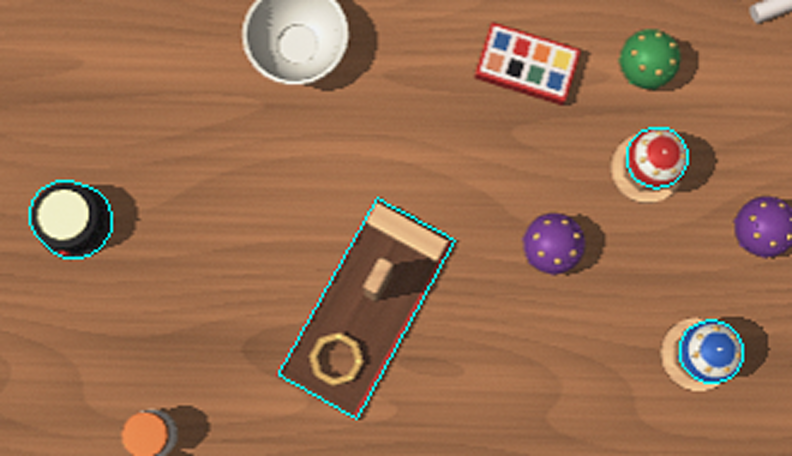

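View pics/fit_side.png

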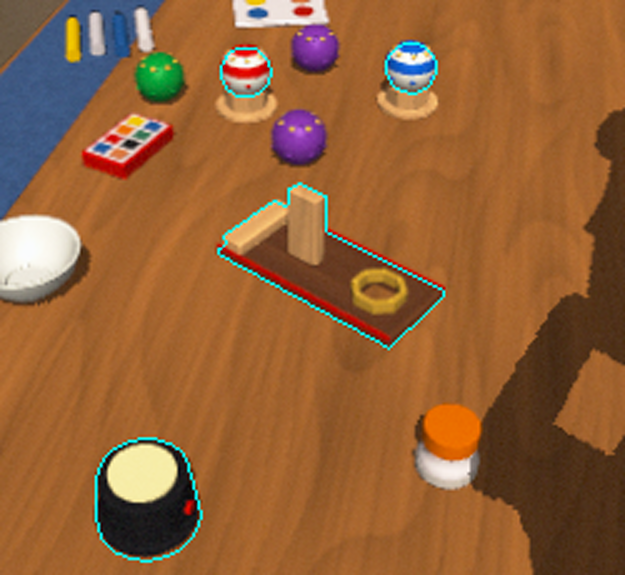

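Red ball: candidates in the top picture are (374,166), red and white standing in a ring; (371,125), green; (331,201) and (419,194), purple; and (397,246), blue. The enlarged crop shows only the first has a red band and cap, so that is the target, at about (0.629, -0.232). The tray fit lies well over the picture (pocket about (0.440, 0.057)), and the lamp is at (0.563, 0.311). I'll first turn the jaws to the tray's y, then travel.

Call:
send_rows:
  moves:
    - [[0,0,4.4,0,0,0,1],[0,0,4.3,0,0,0,1],[0,0,0,-3.8,-2.66,0,1],[0,0,0,-3.8,-2.66,0,1],[0,0,0,-3.8,-2.66,0,1]]

```text
time_s: 2.1
position: [0.2658, 0.4672, 0.2225]
tcp_rot: [[-0.888, 0.46, 0.0], [0.46, 0.888, 0.0], [-0.0, 0.0, -1.0]]
force: [0.9, -0.1, -0.1]
opening: 1.001
```

Call:
send_rows:
  moves:
    - [[0,0,0,-3.8,-2.66,0,1],[0,0,0,-3.8,-2.66,0,1],[0,0,0,-3.8,-2.66,0,1],[0,0,0,-3.8,-2.66,0,1],[0,0,0,-3.8,-2.66,0,1]]

```text
time_s: 2.6
position: [0.3735, 0.2611, 0.2229]
tcp_rot: [[-0.887, 0.461, 0.001], [0.461, 0.887, 0.0], [-0.001, 0.001, -1.0]]
force: [-0.1, 0.3, -0.0]
opening: 1.0
```

Call:
send_rows:
  moves:
    - [[0,0,0,-3.8,-2.66,0,1],[0,0,0,-3.8,-2.66,0,1],[0,0,0,-3.8,-2.66,0,1],[0,0,0,-3.8,-2.66,0,1],[0,0,0,-3.8,-2.66,0,1]]

```text
time_s: 3.1
position: [0.4807, 0.0551, 0.2229]
tcp_rot: [[-0.887, 0.462, 0.001], [0.462, 0.887, 0.0], [-0.001, 0.0, -1.0]]
force: [1.3, 0.2, -0.9]
opening: 1.001
```

Call:
send_rows:
  moves:
    - [[0,0,0,-3.8,-2.66,0,1],[0,0,0,-3.8,-2.66,0,1],[0,0,0,-3.8,-2.66,0,1],[0,0,0,-3.8,-2.66,0,1],[0,0,0,-3.8,-2.66,0,1]]

```text
time_s: 3.6
position: [0.5877, -0.1507, 0.2226]
tcp_rot: [[-0.887, 0.462, 0.0], [0.462, 0.887, 0.0], [-0.0, 0.0, -1.0]]
force: [-0.3, 0.7, -0.0]
opening: 0.999
```

```bash
cat >> h.py <<'E'
def togo(T,yaw_x=None):
    s=readout.read_state(); R=s["tcp_rot"]; print("t",round(s["time_s"],2),"pos",np.round(s["position"],4),"open",round(s["opening"],3),"F",np.round(s["force"],1),"M",np.round(s["moment"],2))
    print("to go cm (tool)",np.round(100*R.T@(np.array(T)-s["position"]),2))
    if yaw_x is not None:
        from scipy.spatial.transform import Rotation as Ro
        c,n=np.cos(yaw_x),np.sin(yaw_x); D=np.c_[[c,n,0],[n,-c,0],[0,0,-1]]
        print("turn deg (tool)",np.round(Ro.from_matrix(R.T@D).as_rotvec(degrees=True),2))
E
python3 -c "
from h import *
togo([.629,-.232,.031],2.662)"
```

```text
t 3.6 pos [ 0.5877 -0.1507  0.2226] open 0.999 F [-0.3  0.7 -0. ] M [ 0.01 -0.05  0.05]
to go cm (tool) [-7.41 -5.31 19.16]
turn deg (tool) [ 0.01  0.01 -0.03]
```

Call:
send_rows:
  moves:
    - [[0,0,0,-3.7,-2.65,0,1],[0,0,0,-3.7,-2.65,0,1],[0,0,0,0,0,4,1],[0,0,0,0,0,4,1],[0,0,0,0,0,0,1]]

```text
time_s: 4.1
position: [0.624, -0.2281, 0.1363]
tcp_rot: [[-0.887, 0.462, -0.012], [0.462, 0.887, 0.007], [0.014, 0.001, -1.0]]
force: [-1.2, 1.4, 0.2]
opening: 0.996
```

Run:
```python
from h import *
togo([.629,-.232,.031],2.662)
s=readout.read_state()
ims={c:capture(c) for c in CM}
out=[]
for c in ims:
    for P,col in[([.629,-.232,.048],(0,255,255)),(s["position"],(255,0,255))]:
        q=proj(c,[P])[0]; cv2.drawMarker(ims[c],tuple(int(v) for v in np.round(q)),col,cv2.MARKER_CROSS,7,1)
    q=proj(c,[[.629,-.232,.06]])[0].astype(int); x,y=np.clip(q-60,0,None)
    out.append(cv2.resize(ims[c][y:y+120,x:x+120],(390,390),interpolation=cv2.INTER_CUBIC))
cv2.imwrite("pics/above.png",np.hstack(out))
```

```text
t 4.1 pos [ 0.624  -0.2281  0.1363] open 0.996 F [-1.2  1.4  0.2] M [ 0.02  0.04 -0.05]
to go cm (tool) [-0.77 -0.12 10.52]
turn deg (tool) [ 0.03 -0.78 -0.06]
```

View pics/above.png

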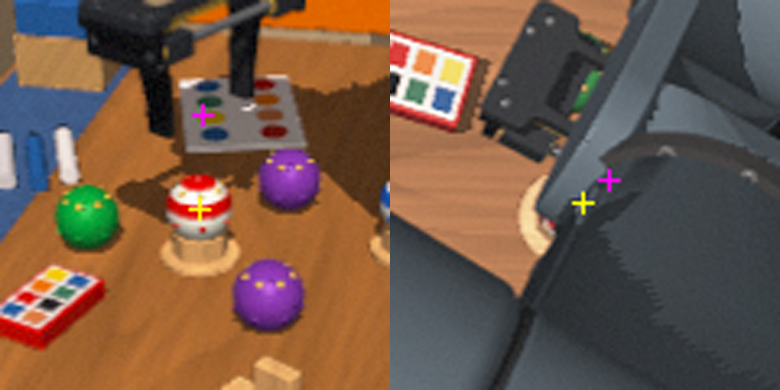

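The side view shows the target cross on the red ball's middle at crop (199,209), with the fingers open above it. I'll descend in two stages.

Call:
send_rows:
  moves:
    - [[0,0,0,-0.3,-0.1,1.5,1],[0,0,0,0,0,1.5,1],[0,0,0,0,0,1,1],[0,0,0,0,0,0,1],[0,0,0,0,0,0,1]]

```text
time_s: 4.7
position: [0.6304, -0.232, 0.1023]
tcp_rot: [[-0.887, 0.461, -0.0], [0.461, 0.887, 0.0], [0.0, 0.0, -1.0]]
force: [0.7, 0.3, -0.3]
opening: 0.996
```

```bash
python3 -c "
from h import *
togo([.629,-.232,.031],2.662)"
```

```text
t 4.7 pos [ 0.6304 -0.232   0.1023] open 0.996 F [ 0.7  0.3 -0.3] M [-0.04  0.01  0.01]
to go cm (tool) [ 0.12 -0.07  7.13]
turn deg (tool) [ 0.   -0.03  0.01]
```

Call:
send_rows:
  moves:
    - [[0,0,0,0.1,-0.1,1.5,1],[0,0,0,0,0,2,1],[0,0,0,0,0,1.6,1],[0,0,0,0,0,1,1],[0,0,0,0,0,1,1]]

```text
time_s: 5.2
position: [0.629, -0.2325, 0.0305]
tcp_rot: [[-0.887, 0.462, -0.0], [0.462, 0.887, 0.0], [0.0, 0.0, -1.0]]
force: [-0.6, 0.1, 0.1]
opening: 0.998
```

Call:
send_rows:
  moves:
    - [[0,0,0,0,0,0,1],[0,0,0,0,0,0,0.6],[0,0,0,0,0,0,0.2],[0,0,0,0,0,0,-0.2],[0,0,0,0,0,0,-0.4]]

```text
time_s: 5.7
position: [0.6295, -0.2327, 0.0322]
tcp_rot: [[-0.887, 0.461, 0.001], [0.461, 0.887, -0.001], [-0.001, -0.0, -1.0]]
force: [-0.6, 0.1, -0.1]
opening: 0.719
```

Call:
send_rows:
  moves:
    - [[0,0,0,0,0,0,-1],[0,0,0,0,0,0,-1],[0,0,0,0,0,0,-1],[0,0,0,0,0,0,-1],[0,0,0,0,0,0,-1]]

```text
time_s: 6.2
position: [0.6298, -0.2319, 0.0321]
tcp_rot: [[-0.887, 0.462, 0.001], [0.462, 0.887, 0.001], [-0.001, 0.001, -1.0]]
force: [3.0, 4.5, 5.0]
opening: 0.625
```

```bash
python3 -c "
from h import *
togo([.629,-.232,.031],2.662)"
```

```text
t 6.2 pos [ 0.6298 -0.2319  0.0321] open 0.625 F [3.  4.5 5. ] M [ 0.87 -0.43 -0.04]
to go cm (tool) [ 0.07 -0.05  0.11]
turn deg (tool) [ 0.07  0.06 -0.01]
```

Call:
send_rows:
  moves:
    - [[0,0,0,0,0,0,-1],[0,0,0,0,0,-1,-1],[0,0,0,0,0,-2,-1],[0,0,0,0,0,-3,-1],[0,0,0,0,0,-3,-1]]

```text
time_s: 6.7
position: [0.6277, -0.2334, 0.1217]
tcp_rot: [[-0.887, 0.461, -0.003], [0.461, 0.887, -0.001], [0.002, -0.002, -1.0]]
force: [0.9, 0.1, -0.2]
opening: 0.627
```

```bash
python3 -c "
from h import *
togo([.4396,.057,.15],2.662)"
```

```text
t 6.7 pos [ 0.6277 -0.2334  0.1217] open 0.627 F [ 0.9  0.1 -0.2] M [-0.02 -0.05 -0.01]
to go cm (tool) [30.1  17.08 -2.79]
turn deg (tool) [-0.11 -0.14  0.  ]
```

Call:
send_rows:
  moves:
    - [[0,0,0,1,0.6,-2,-1],[0,0,0,3,1.7,-1,-1],[0,0,0,4,2.3,0,-1],[0,0,0,4,2.3,0,-1],[0,0,0,4,2.3,0,-1]]

```text
time_s: 7.2
position: [0.5279, -0.077, 0.1517]
tcp_rot: [[-0.887, 0.462, -0.001], [0.462, 0.887, -0.002], [0.0, -0.002, -1.0]]
force: [0.0, 0.6, -1.0]
opening: 0.63
```

Call:
send_rows:
  moves:
    - [[0,0,0,4,2.3,0,-1],[0,0,0,4,2.3,0,-1],[0,0,0,3,1.7,0,-1],[0,0,0,2,1.1,0,-1],[0,0,0,0.8,0.4,0,-1]]

```text
time_s: 7.7
position: [0.4409, 0.0566, 0.1516]
tcp_rot: [[-0.888, 0.459, -0.002], [0.459, 0.888, -0.001], [0.002, -0.002, -1.0]]
force: [0.6, 0.7, -0.6]
opening: 0.628
```

Call:
send_rows:
  moves:
    - [[0,0,0,0,0,0,-1],[0,0,0,0,0,1,-1],[0,0,0,0,0,1,-1],[0,0,0,0,0,0,-1],[0,0,0,0,0,0,-1]]

```text
time_s: 8.2
position: [0.4432, 0.0551, 0.1308]
tcp_rot: [[-0.887, 0.462, -0.002], [0.462, 0.887, 0.0], [0.001, -0.001, -1.0]]
force: [-0.3, -0.2, -0.9]
opening: 0.63
```

Run:
```python
from h import *
togo([.4396,.057,.021],2.662)
s=readout.read_state(); p=s["position"]
ims={c:capture(c) for c in CM}; z=p[2]+.017
out=[]
for c in ims:
    m=best(c,"red_ball",p[:2],z)
    if m is not None:
        f,e=fit({c:m},BALL,p[:2],z); print(c,"ball",np.round(f,4),round(e,3),"minus tcp, tool",np.round(1000*s["tcp_rot"].T@np.r_[f-p[:2],0],1))
    q=proj(c,[[*p[:2],.1]])[0].astype(int); x,y=np.clip(q-65,0,None)
    cv2.drawMarker(ims[c],tuple(int(v) for v in np.round(proj(c,[[*p[:2],p[2]+.019]])[0])),(255,255,0),cv2.MARKER_CROSS,7,1)
    out.append(cv2.resize(ims[c][y:y+130,x:x+130],(390,390),interpolation=cv2.INTER_CUBIC))
cv2.imwrite("pics/held.png",np.hstack(out))
```

```text
t 8.2 pos [0.4432 0.0551 0.1308] open 0.63 F [-0.3 -0.2 -0.9] M [-0.03 -0.01 -0.02]
to go cm (tool) [3.900e-01 1.000e-02 1.098e+01]
turn deg (tool) [-0.04 -0.08 -0.07]
side red_ball 4 px off 36.9 area 208
side ball [0.4432 0.0551] 1.0 minus tcp, tool [0. 0. 0.]
top red_ball 3 px off 100.7 area 550
top ball [0.4432 0.0551] 1.0 minus tcp, tool [0. 0. 0.]
```

View pics/held.png

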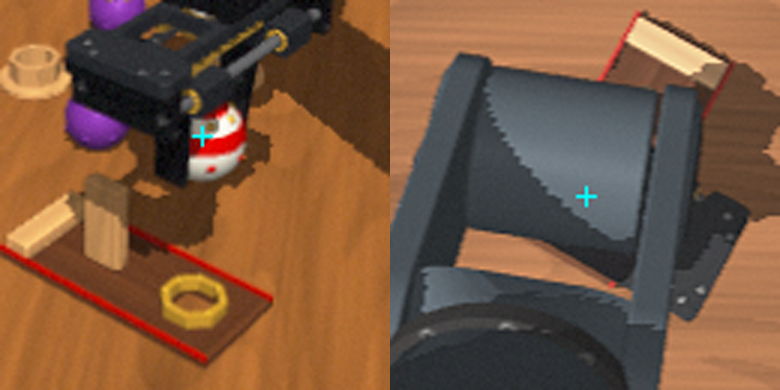

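The side view shows the ball held in the fingers. Its visible edges are at crop x=246 on the right and y=183 at the bottom, and its middle looks a little to the right of the grasp point at (203,134). Next I measure that offset with an occlusion-aware fit.

Run:
```python
from h import *
s=readout.read_state(); p=s["position"]; R=s["tcp_rot"]
im=capture("side"); hsv=cv2.cvtColor(im,cv2.COLOR_BGR2HSV).astype(int)
H,S,V=hsv[...,0],hsv[...,1],hsv[...,2]
ball=((S<70)&(V>110))|(((H<6)|(H>172))&(S>140)&(V>90))
q=proj("side",[p-[0,0,-.019]])[0].astype(int)
win=np.zeros(ball.shape,bool); win[q[1]-22:q[1]+26,q[0]-22:q[0]+26]=1
ball&=win; dark=(V<75)
n,l,st,_=cv2.connectedComponentsWithStats(ball.astype(np.uint8)); k=1+np.argmax(st[1:,4]); m=l==k; print("px",q,"area",st[k])
res=[]
for dx in np.arange(-12,13,1.):
  for dz in np.arange(-10,11,1.):
    c=p+R@(np.array([dx,0,-19+dz])/1000)
    r=draw("side",BALL,c[:2],c[2]); e=(m*(1-r)).sum()+(r*(win&~m&~dark)).sum()
    res.append((e,dx,dz))
res.sort(); print(res[:6])
```

```text
px [303 185] area [300 176  19  25 323]
[(np.float64(104.00392156862745), np.float64(1.0), np.float64(0.0)), (np.float64(106.13333333333333), np.float64(1.0), np.float64(-1.0)), (np.float64(106.45098039215685), np.float64(1.0), np.float64(1.0)), (np.float64(106.57647058823528), np.float64(0.0), np.float64(1.0)), (np.float64(107.4470588235294), np.float64(0.0), np.float64(0.0)), (np.float64(108.94509803921568), np.float64(0.0), np.float64(2.0))]
```

Call:
send_rows:
  moves:
    - [[0,0,0,0.4,0,2,-1],[0,0,0,0,0,3,-1],[0,0,0,0,0,2.5,-1],[0,0,0,0,0,1.5,-1],[0,0,0,0,0,0.8,-1]]

```text
time_s: 8.95
position: [0.4394, 0.0577, 0.0325]
tcp_rot: [[-0.887, 0.461, -0.001], [0.461, 0.887, 0.0], [0.001, -0.0, -1.0]]
force: [0.5, 0.0, -1.3]
opening: 0.626
```

Call:
send_rows:
  moves:
    - [[0,0,0,0,0,0,-1],[0,0,0,0,0,0,-1],[0,0,0,0,0,0.3,-1],[0,0,0,0,0,0.2,-1],[0,0,0,0,0,0,-1]]

```text
time_s: 9.45
position: [0.4398, 0.0576, 0.0288]
tcp_rot: [[-0.887, 0.461, 0.001], [0.461, 0.887, -0.0], [-0.001, 0.0, -1.0]]
force: [-0.1, 0.3, 0.9]
opening: 0.632
```

Run:
```python
from h import *
togo([.4396,.057,.020],2.662)
im=capture("side"); cv2.drawMarker(im,tuple(int(v) for v in np.round(proj("side",[[.4396,.057,.038]])[0])),(255,255,0),cv2.MARKER_CROSS,5,1)
cv2.imwrite("pics/low.png",cv2.resize(im[180:270,240:360],None,fx=6,fy=6,interpolation=cv2.INTER_CUBIC))
```

```text
t 9.45 pos [0.4398 0.0576 0.0288] open 0.632 F [-0.1  0.3  0.9] M [-0.02  0.01  0.06]
to go cm (tool) [-0.01 -0.06  0.88]
turn deg (tool) [ 0.01  0.03 -0.  ]
```

View pics/low.png

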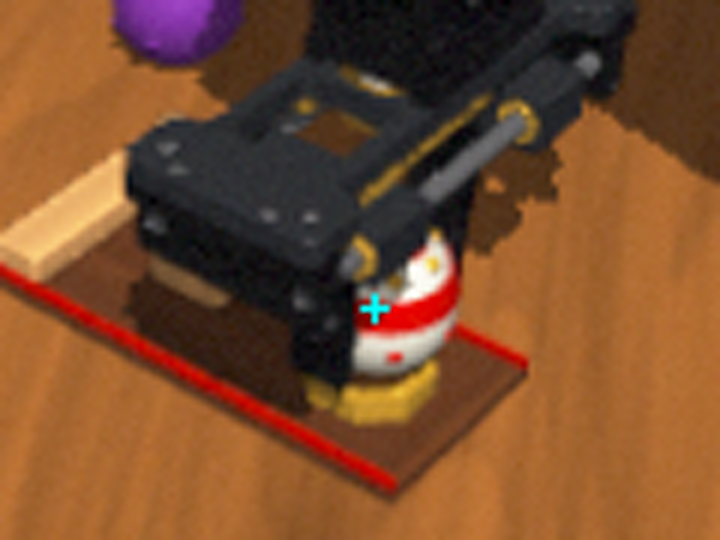

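The ball is directly over the brass collar, with the band around crop (405,310). I'll keep lowering gently and watch the force.

Call:
send_rows:
  moves:
    - [[0,0,0,0,-0.05,0.2,-1],[0,0,0,0,0,0.2,-1],[0,0,0,0,0,0.1,-1],[0,0,0,0,0,0.1,-1],[0,0,0,0,0,0,-1]]

```text
time_s: 10.0
position: [0.4398, 0.0572, 0.0231]
tcp_rot: [[-0.887, 0.462, 0.001], [0.462, 0.887, -0.0], [-0.001, 0.0, -1.0]]
force: [-0.6, -0.3, 6.6]
opening: 0.631
```

```bash
python3 -c "
from h import *
togo([.4396,.057,.020],2.662)"
```

```text
t 10.0 pos [0.4398 0.0572 0.0231] open 0.631 F [-0.6 -0.3  6.6] M [ 0.03  0.08 -0.06]
to go cm (tool) [ 0.01 -0.02  0.31]
turn deg (tool) [ 0.03  0.06 -0.01]
```

Contact is 6.6 N upward with almost no side force, at the height expected for a seated ball. I'll give a touch more, then release slowly.

Call:
send_rows:
  moves:
    - [[0,0,0,0,0,0.05,-1],[0,0,0,0,0,0,-1],[0,0,0,0,0,0,0.3],[0,0,0,0,0,0,0.35],[0,0,0,0,0,0,0.4]]

```text
time_s: 10.5
position: [0.4393, 0.0572, 0.022]
tcp_rot: [[-0.887, 0.461, -0.0], [0.461, 0.887, -0.0], [0.0, -0.0, -1.0]]
force: [-0.6, -0.3, -1.0]
opening: 0.686
```

Call:
send_rows:
  moves:
    - [[0,0,0,0,0,0,0.6],[0,0,0,0,0,0,0.8],[0,0,0,0,0,0,1],[0,0,0,0,0,0,1],[0,0,0,0,0,0,1]]

```text
time_s: 11.0
position: [0.4393, 0.0572, 0.022]
tcp_rot: [[-0.887, 0.461, -0.0], [0.461, 0.887, 0.0], [0.0, -0.0, -1.0]]
force: [-0.5, -0.2, -0.2]
opening: 0.979
```

Call:
send_rows:
  moves:
    - [[0,0,0,0,0,-1,1],[0,0,0,0,0,-3,1],[0,0,0,0,0,-4,1],[0,0,0,0,0,-4,1],[0,0,0,0,0,0,1]]

```text
time_s: 11.5
position: [0.4426, 0.057, 0.1469]
tcp_rot: [[-0.887, 0.461, 0.011], [0.461, 0.887, -0.001], [-0.01, 0.004, -1.0]]
force: [1.1, 0.3, 0.5]
opening: 0.999
```

Call:
send_rows:
  moves:
    - [[0,0,0,-4,3,0,1],[0,0,0,-4,3,0,1],[0,0,0,-4,3,-1,1],[0,0,0,-4,3,-1,1],[0,0,0,0,3,0,1]]

```text
time_s: 12.0
position: [0.6552, 0.1143, 0.1631]
tcp_rot: [[-0.886, 0.464, 0.009], [0.464, 0.886, -0.001], [-0.008, 0.003, -1.0]]
force: [0.1, 0.9, 0.2]
opening: 1.001
```

Run:
```python
from h import *
ims={c:capture(c) for c in CM}
pk=np.array([.4396,.057])
mb={c:best(c,"red_ball",pk,.038) for c in CM}
for c in mb: print(c,"ball",[np.round(v,4) for v in fit({c:mb[c]},BALL,pk,.038)])
p0=np.array([.5106,.0201,2.662]); mt={c:best(c,"tray",p0,0) for c in CM}
b=at(SPH,.08,0,0,.038)
for ms in [{c:mt[c]} for c in mt if mt[c] is not None]+[mt]:
    p,e=fit({c:np.maximum(m,mb[c]) for c,m in ms.items()},TRAY+[b],p0); print(list(ms),"tray+ball",np.round(p,4),round(e,3),"pocket",np.round(at(np.array([[.08,0,.038]]),*p),4))
togo([*p[:2],.041],p[2])
o=[]
for c in ims:
    q=proj(c,[[.48,.035,.03]])[0].astype(int); o.append(cv2.resize(ims[c][q[1]-55:q[1]+55,q[0]-65:q[0]+65],(390,330),interpolation=cv2.INTER_CUBIC))
cv2.imwrite("pics/seated.png",np.hstack(o))
```

```text
side red_ball 3 px off 0.6 area 572
top red_ball 4 px off 0.6 area 525
side ball [array([0.441 , 0.0561]), np.float64(0.0412)]
top ball [array([0.4388, 0.0582]), np.float64(0.0552)]
side tray 2 px off 5.8 area 2268
top tray 1 px off 6.3 area 2481
['side'] tray+ball [0.5124 0.0208 2.6812] 0.054 pocket [[0.4407 0.0563 0.038 ]]
['top'] tray+ball [0.5106 0.021  2.6585] 0.066 pocket [[0.4397 0.0582 0.038 ]]
['side', 'top'] tray+ball [0.5112 0.0206 2.6679] 0.063 pocket [[0.44  0.057 0.038]]
t 12.3 pos [0.6469 0.1156 0.1608] open 1.004 F [-0.8  0.3 -0.4] M [-0.01 -0.    0.04]
to go cm (tool) [  7.61 -14.67  12.03]
turn deg (tool) [-0.1  -0.14 -0.34]
```

View pics/seated.png

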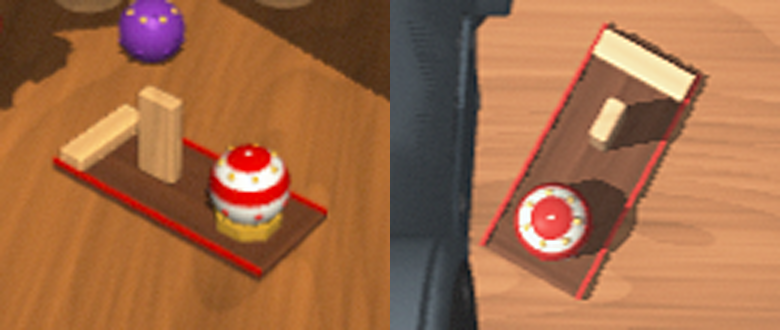

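The ball sits in the pocket: both views show it centred in the collar, and the fit puts ball and pocket within about 1 mm. Next is the grip fin.

Call:
send_rows:
  moves:
    - [[0,0,0,1,-2,0,1],[0,0,0,2,-3.8,0,1],[0,0,0,2,-3.8,0,1],[0,0,0,1.6,-3.1,0,1],[0,0,0,1,-2,0,1]]

```text
time_s: 12.8
position: [0.5091, 0.0194, 0.1616]
tcp_rot: [[-0.886, 0.463, -0.004], [0.463, 0.886, 0.0], [0.003, -0.002, -1.0]]
force: [0.1, 0.3, 0.1]
opening: 0.999
```

Call:
send_rows:
  moves:
    - [[0,0,0,0,0,0,1],[0,0,0,0,0,2,1],[0,0,0,0,0,1,1],[0,0,0,0,0,0,1],[0,0,0,0,0,0,1]]

```text
time_s: 13.3
position: [0.5136, 0.021, 0.1315]
tcp_rot: [[-0.887, 0.461, -0.0], [0.461, 0.887, 0.0], [0.0, -0.0, -1.0]]
force: [1.1, 0.2, 0.5]
opening: 0.997
```

```bash
python3 -c "
from h import *
togo([.511,.0205,.041],2.664)"
```

```text
t 13.3 pos [0.5136 0.021  0.1315] open 0.997 F [1.1 0.2 0.5] M [-0.01 -0.01 -0.03]
to go cm (tool) [ 0.21 -0.16  9.05]
turn deg (tool) [-0.   -0.02 -0.1 ]
```

Call:
send_rows:
  moves:
    - [[0,0,0,0.2,-0.15,1.5,1],[0,0,0,0,0,2.5,1],[0,0,0,0,0,2.5,1],[0,0,0,0,0,1.5,1],[0,0,0,0,0,1.0,1]]

```text
time_s: 13.8
position: [0.5112, 0.0206, 0.0409]
tcp_rot: [[-0.887, 0.461, -0.0], [0.461, 0.887, 0.0], [0.0, -0.0, -1.0]]
force: [-1.1, -0.3, 0.3]
opening: 1.001
```

Call:
send_rows:
  moves:
    - [[0,0,0,0,0,0,0.7],[0,0,0,0,0,0,0.3],[0,0,0,0,0,0,0],[0,0,0,0,0,0,-0.2],[0,0,0,0,0,0,-0.4]]

```text
time_s: 14.3
position: [0.5113, 0.0203, 0.0423]
tcp_rot: [[-0.887, 0.461, 0.001], [0.461, 0.887, -0.0], [-0.001, 0.0, -1.0]]
force: [0.1, 0.6, -0.1]
opening: 0.631
```

Call:
send_rows:
  moves:
    - [[0,0,0,0,0,0,-0.5],[0,0,0,0,0,0,-0.6],[0,0,0,0,0,0,-0.7],[0,0,0,0,0,0,-1],[0,0,0,0,0,0,-1]]

```text
time_s: 14.8
position: [0.5111, 0.0205, 0.0417]
tcp_rot: [[-0.887, 0.462, 0.0], [0.462, 0.887, 0.0], [-0.0, 0.0, -1.0]]
force: [0.5, -0.0, -0.8]
opening: 0.173
```

Call:
send_rows:
  moves:
    - [[0,0,0,0,0,0,-1],[0,0,0,0,0,0,-1],[0,0,0,0,0,0,-1],[0,0,0,0,0,0,-1],[0,0,0,0,0,0,-1]]

```text
time_s: 15.3
position: [0.5111, 0.0204, 0.0417]
tcp_rot: [[-0.887, 0.461, 0.0], [0.461, 0.887, 0.0], [-0.0, 0.0, -1.0]]
force: [1.7, 1.6, -1.5]
opening: 0.157
```

```bash
python3 -c "
from h import *
togo([.511,.0205,.041],2.664)"
```

```text
t 15.3 pos [0.5111 0.0204 0.0417] open 0.157 F [ 1.7  1.6 -1.5] M [ 0.22 -0.11 -0.05]
to go cm (tool) [0.01 0.01 0.07]
turn deg (tool) [ 0.01  0.02 -0.12]
```

The fin is gripped at 13.7 mm opening. I'll lift gently and check for sag.

Call:
send_rows:
  moves:
    - [[0,0,0,0,0,-0.3,-1],[0,0,0,0,0,-0.6,-1],[0,0,0,0,0,-1,-1],[0,0,0,0,0,-1.2,-1],[0,0,0,0,0,-1.4,-1]]

```text
time_s: 15.8
position: [0.5107, 0.0203, 0.0877]
tcp_rot: [[-0.887, 0.461, -0.0], [0.461, 0.887, -0.0], [0.0, -0.0, -1.0]]
force: [0.5, -0.0, -3.7]
opening: 0.159
```

Call:
send_rows:
  moves:
    - [[0,0,0,0,0,-1.3,-1],[0,0,0,0,0,-1,-1],[0,0,0,0,0,-0.6,-1],[0,0,0,0,0,-0.3,-1],[0,0,0,0,0,0,-1]]

```text
time_s: 16.3
position: [0.511, 0.0203, 0.119]
tcp_rot: [[-0.887, 0.461, 0.0], [0.461, 0.887, -0.0], [-0.0, 0.0, -1.0]]
force: [0.4, 0.5, -4.0]
opening: 0.16
```

Run:
```python
from h import *
togo([.634,.2745,.131],2.664)
im=capture("side"); s=readout.read_state(); z=s["position"][2]-.0417
g=s["position"][:2]; yaw=np.arctan2(*s["tcp_rot"][[1,0],0]); print("yaw",yaw,"z",z)
for P in TRAY[:2]+[at(SPH,.08,0,0,.038)]:
    h=cv2.convexHull(proj("side",at(P,*g,yaw,z)).astype(np.float32)).astype(np.int32); cv2.polylines(im,[h],True,(255,255,0),1)
q=proj("side",[[.48,.035,.1]])[0].astype(int)
cv2.imwrite("pics/lift.png",cv2.resize(im[q[1]-65:q[1]+65,q[0]-80:q[0]+80],None,fx=4.5,fy=4.5,interpolation=cv2.INTER_CUBIC))
```

```text
t 16.3 pos [0.511  0.0203 0.119 ] open 0.16 F [ 0.4  0.5 -4. ] M [ 0.    0.02 -0.  ]
to go cm (tool) [ 0.81 28.23 -1.2 ]
turn deg (tool) [ 0.01  0.03 -0.12]
yaw 2.6618892251557864 z 0.07688282261145972
```

View pics/lift.png

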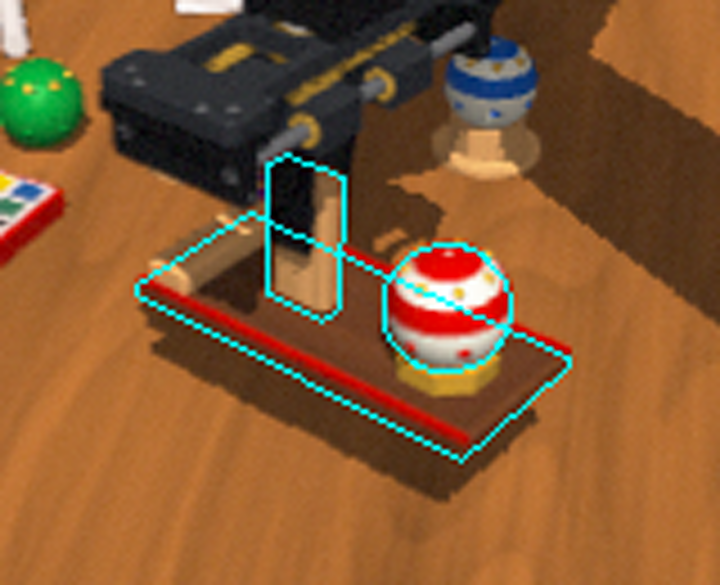

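The lifted tray is level and matches the untilted model outline, with the ball at crop (447,305) still in its pocket. Next I carry it smoothly to the lamp.

Call:
send_rows:
  moves:
    - [[0,0,0,0.1,0.5,-0.2,-1],[0,0,0,0.1,1,-0.3,-1],[0,0,0,0.1,1.5,-0.4,-1],[0,0,0,0.1,2,-0.3,-1],[0,0,0,0.1,2.5,0,-1]]

```text
time_s: 16.85
position: [0.5419, 0.0906, 0.1312]
tcp_rot: [[-0.887, 0.462, 0.001], [0.462, 0.887, 0.0], [-0.001, 0.0, -1.0]]
force: [1.4, 0.1, -3.5]
opening: 0.157
```

Call:
send_rows:
  moves:
    - [[0,0,0,0.1,2.5,0,-1],[0,0,0,0.1,2.5,0,-1],[0,0,0,0.1,2.5,0,-1],[0,0,0,0,2.5,0,-1],[0,0,0,0,2.5,0,-1]]

```text
time_s: 17.35
position: [0.5963, 0.2041, 0.1306]
tcp_rot: [[-0.888, 0.46, -0.0], [0.46, 0.888, 0.0], [0.0, 0.0, -1.0]]
force: [-0.9, 0.1, -4.3]
opening: 0.158
```

Call:
send_rows:
  moves:
    - [[0,0,0,0,2.2,0,-1],[0,0,0,0,1.9,0,-1],[0,0,0,0,1.5,0,-1],[0,0,0,0,1.1,0,-1],[0,0,0,0,0.8,0,-1]]

```text
time_s: 17.85
position: [0.6306, 0.2697, 0.1304]
tcp_rot: [[-0.888, 0.46, -0.0], [0.46, 0.888, 0.0], [0.0, -0.0, -1.0]]
force: [-0.7, -0.1, -3.9]
opening: 0.163
```

Call:
send_rows:
  moves:
    - [[0,0,0,0,0.5,0,-1],[0,0,0,0,0.2,0,-1],[0,0,0,0,0,0,-1],[0,0,0,0,0,0,-1],[0,0,0,0,0,0,-1]]

```text
time_s: 18.35
position: [0.6338, 0.2736, 0.1307]
tcp_rot: [[-0.887, 0.462, -0.0], [0.462, 0.887, -0.0], [0.0, -0.0, -1.0]]
force: [-0.4, 0.3, -3.6]
opening: 0.157
```

Run:
```python
from h import *
togo([.634,.2745,.131],2.664)
im={c:capture(c) for c in CM}; s=readout.read_state(); z=s["position"][2]-.0417
g=s["position"][:2]; yaw=np.arctan2(*s["tcp_rot"][[1,0],0]); pk=at(np.array([[.08,0,.038]]),*g,yaw,z)[0]; print("pocket by kinematics",np.round(pk,4))
o=[]
for c in CM:
    m=best(c,"red_ball",pk[:2],pk[2])
    if m is not None: print(c,"ball",[np.round(v,4) for v in fit({c:m},BALL,pk[:2],pk[2])])
    for P in [at(TRAY[0],*g,yaw,z),at(SPH,*pk[:2],0,pk[2]),at(LENS[0],.563,.3115)]:
        h=cv2.convexHull(proj(c,P).astype(np.float32)).astype(np.int32); cv2.polylines(im[c],[h],True,(255,255,0),1)
    q=proj(c,[[.59,.3,.08]])[0].astype(int); a,b=max(q[1]-75,0),max(q[0]-80,0); o.append(cv2.resize(im[c][a:a+150,b:b+160],(400,375),interpolation=cv2.INTER_CUBIC))
cv2.imwrite("pics/end.png",np.hstack(o))
```

```text
t 18.35 pos [0.6338 0.2736 0.1307] open 0.157 F [-0.4  0.3 -3.6] M [0.   0.04 0.03]
to go cm (tool) [ 0.02  0.09 -0.03]
turn deg (tool) [-0.02 -0.01 -0.16]
pocket by kinematics [0.5629 0.3107 0.127 ]
side red_ball 4 px off 1.1 area 1144
side ball [array([0.5637, 0.3087]), np.float64(0.0676)]
top red_ball 4 px off 12.2 area 65
top ball [array([0.5617, 0.2996]), np.float64(0.8959)]
```

View pics/end.png

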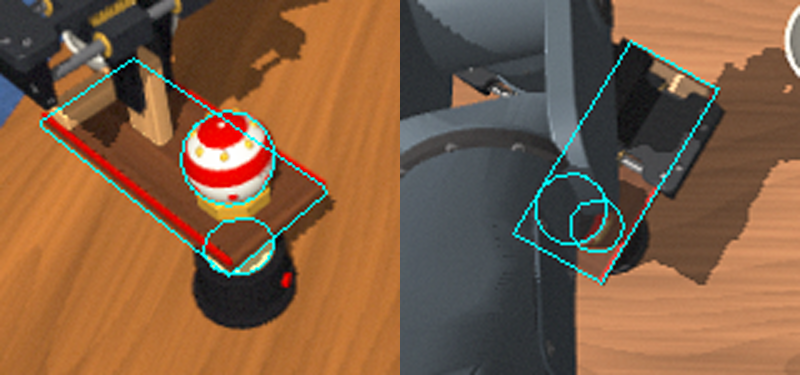

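The side view shows the tray level, the ball seated at crop (228,160), and the lamp's light below with a clear gap. In the top view the arm hides most of the ball. Kinematics put the pocket within about 1 mm of the lamp fit, so I'm handing in.

```bash
python3 -c "
from h import *
print(bot.hand_in()); togo([.634,.2745,.131])"
```

```text
the job is handed in; nothing more can be done
None
the job is handed in; nothing more can be done
```

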